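Pulley and circlip on a spindle, circlip held spread

ROBOT

A 6-joint arm with a two-finger parallel gripper is mounted at the origin on a cart in front of the work surface, level with it; the furniture and walls round the work are solid. World frame = base frame: x ahead of the robot, y to its left, z up, the work surface at z = 0. Lengths are in m, angles in rad, forces in N, time in s.
With the tool pointing down it reaches from about 0.4 to 0.825 m from the base axis. Payload 7 kg.
Tool frame: the origin (TCP) lies on the centre line of the jaws, within the pads' length; the fingertips stand arm.tip_reach ahead of it and the grasp point (between the pads) lies 5 mm behind it (arm.tip_reach is the distance from the TCP to the fingertips, in m); z points along the fingers, y is the line along which they close (so a half turn about z gives the same grasp; the last joint's range is limited). The gripper opens to 88 mm and grips with 3 to 60 N. Pads are 19 mm wide; open, the fingers measure 130 mm over their backs; the gripper's body (78 mm by 193 mm) begins 47 mm behind the grasp point.
Start: joints at [1.532, 0.359, 0.012, 0, -1.224, -0.288], TCP at [0.217, 0.639, 0.241] pointing down, gripper open.
Joint ranges: [-3.07, 3.07], [-1.43, 2.12], [-1.02, 1.25], [-3.03, 1.67], [-3.05, -0], [-3.03, 3.03]. Speed limits (rad/s): [2.39, 2.39, 3.01, 3.14, 3.14, 3.14].

INTERFACE

Orientations are given as [roll, pitch, yaw] about the fixed x, y, z axes, in that order (R = Rz(yaw) Ry(pitch) Rx(roll)).
In Python, from station import status, optics, order, arm gives the robot as it stands. The module is installed in compiled form; this text tells all that it offers.
- The arm moves only by the shell command python3 -m jog 'ROWS' [FORCE]. ROWS is JSON, a list of rows, each a list of 3 entries, a list of its own where there are three numbers: the gripper command: -1 is shut, 1 is fully open, values between are in proportion, then the shift along the tool's x, y, z in mm, then the turn about the tool's z in rad. A call has 1 to 20 rows; each row is the pose to reach, as a shift and turn from the pose commanded when the call began, along the tool's axes at that moment; what a row does not reach only later rows make up. A row lasts 1/8 s, in which the tool goes at most 62.5 mm and 10.7 degrees, less where a joint would pass 70% of its speed; a pose out of reach is approached as far as the arm can. A call with a gripper value outside its range is refused whole. The fingers move at their own pace and stop on an object; FORCE is the grip in N (left out, the last holds). Time passes only in rows, so rows that repeat a pose let the fingers close. It gives the time, the measured TCP pose, the force, the opening and the grip force at its end, in the units of the state.
- status.get_state(): the state, without advancing time (a new reading comes with each control period).
- optics.grab_frame(name): name is "scene" or "side" or "wrist"; returns a dict with "color" (480x640x3 uint8, red, green, blue), "mtx" (3x3 intrinsics, pixels), "cam_to_world" (4x4, takes a point from camera to world coordinates). Camera axes: x right, y down, z forward; pixel columns grow to the right and rows downward; lengths in m; the calibration is good to about 2 mm. A picture is of the moment at which its call begins. There is no depth.
- order.job_done(): hands the job in; it is judged then, once.
The state is a dict: "t": time; "q": joint angles; "qd": joint speeds; "joint_efforts": joint torques, N m; "eef_pos": TCP position; "ee_rot": TCP orientation; "force": force on the tool from outside, world axes, zero at the start; "moment": the same for the moment, N m; "width": finger opening in m; "gripper_force": force on a finger pad.
Only numpy, scipy, OpenCV 4.12 (cv2) and the standard library are available. Lean on these libraries where they do the work, as an engineer would, in place of code of your own. Each camera call takes 0.05 s, during which the arm holds its last target. There are 200 camera calls.

TASK

Slip the toothed pulley over the upright spindle of the drive unit until it lies flat on the bearing, and let go of it. Then take the circlip pliers from their rest by the grips, squeeze them fully so that the circlip on their tips opens, and bring the open circlip level over the spindle end down to the groove just above the pulley. Finish there, still holding the pliers squeezed with the circlip spread round the groove and not leaning on the pulley or the spindle, so that I can check it before it snaps home; leave the other things on the bench where they are.

Things in the scene. Friction and masses are not known exactly. Their poses are not given: they have to be found in the camera images.
- pulley_center (a point): centre of the loose toothed belt pulley, a plain metal ring lying flat: 54 mm outside diameter over its flanges, 33 mm bore right through, 18 mm high (this point is 9 mm above its underside), 60 to 130 g. Grip it across its outside from above.
- pulley: the same pulley; origin at the centre of its underside.
- drive_unit: fixed metal drive unit, origin under its centre on the bench: a 96 mm square base plate 10 mm thick, a ribbed housing 82 mm across up to 30 mm height, then a bearing boss 47 mm across from 30 to 42 mm. Out of the boss stands the vertical spindle, 30 mm in diameter; its top is 73.5 mm above the bench and is chamfered over the last 3.5 mm to 24 mm. A tall microscope stands to its right.
- bearing_face (a point): point on the spindle's axis at the height of the bearing's top face, where the pulley's underside sits; 42 mm above the bench.
- groove (a point): point on the spindle's axis at mid-height of the circlip groove: 20.5 mm above bearing_face. The groove is 5 mm high (26 mm in diameter); its lower edge is level with the top face of the seated pulley, and 8.5 mm of spindle stands above its upper edge.
- pliers: bent-tip circlip pliers, lying level on their rest; about 185 g. Origin on the pivot at mid-thickness; x points from the grips to the tips, z up. Two legs with black grips reach back to x = -117 mm; the bent tips at x = 45 mm point down and carry the circlip in a level plane 18 mm below the origin, out to x = 86 mm. The circlip stays on the tips by itself.
- rest: the pliers' rest, fixed, standing on a 2 mm mat, origin under the pliers' pivot, x as the pliers'. A grey base plate, 4 mm thick and 98 mm wide, with two cross walls that carry the pliers' underside 35 mm above the origin: one at x = -6 to 6 mm (lips beside the pivot up to 45 mm) and one under the leg ends at x = -96 to -108 mm (lips up to 43 mm). Between them the grips are free.
- pliers_grip (a point): where to grip the pliers: half-way between the two grips at mid-thickness, 62 mm behind the pivot, 43 mm above the bench at the start. The grips are 12 mm high with flat sides 54 mm long, nearly parallel to x; over their outsides they are about 56 mm apart relaxed, 37 mm squeezed to the stop. They are squeezed towards each other along the pliers' y axis.
- ring_center (a point): centre of the spread circlip in its mid-plane, a point fixed to the pliers: 61.8 mm ahead of the pivot (123.8 mm ahead of pliers_grip), 18 mm below it. The circlip is a flat open steel ring 2 mm thick; squeezed to the stop its opening is 34 mm, its outside 42 mm (50 mm over the eyes); relaxed its opening is only about 27 mm and does not pass over the spindle.
- pliers_left (a joint): angle by which each leg of the pliers has been squeezed, rad: 0 relaxed, 0.155 at the built-in stop, where the circlip is fully spread (the other leg mirrors it). A return spring opposes it: about 4 N on each grip at the start, 9 N at the stop; a firmer grip just presses on the stop.
- flux_jar: bystander: small jar with a screw lid, 36 mm wide, 33 mm high; origin under its centre.
- solder_spool: bystander: spool of solder, 55 mm wide, 36 mm high; origin under its centre.
- driver_yellow: bystander: small screwdriver lying down, 130 mm long, 10 mm thick; origin under its middle.

How it is judged:
On the way, in this order (a step that is already met when the one before it is completed fails the run):
1. the pulley lies flat on the bearing, round the spindle, let go (distance between pulley_center and groove below 0.0135 m and horizontal distance between pulley_center and bearing_face below 0.003 m and angle between pulley_center's own z axis and vertical below 0.06 rad and contact force between the fingers and pulley below 0.1 N), for 0.2 s.
2. the circlip is spread by the pliers above the spindle's end (value of joint pliers_left above 0.125 rad and z of ring_center in the frame of groove above 0.012 m and contact force between the fingers and pliers above 3 N), for 0.2 s.
At the end, for the whole second after the job is handed in: Pulley flat on the bearing (2 mm), untouched. Fingers hold the pliers still, level (0.08 rad) and squeezed (over 0.125 rad); circlip within 3.5 mm of the axis, its mid-plane within 2.2 mm of the groove's middle, pressing under 8 N on pulley or spindle; bystanders moved under 3 cm (value of joint pliers_left above 0.125 rad and horizontal distance between ring_center and groove below 0.0035 m and z of ring_center in the frame of groove between -0.0022 and 0.0022 m and angle between pliers's own z axis and vertical below 0.08 rad and linear speed of pliers below 0.02 m/s and contact force between the fingers and pliers above 3 N and contact force between pliers and pulley below 8 N and contact force between pliers and drive_unit below 8 N and contact force between the arm and pulley below 0.1 N and distance between pulley_center and groove below 0.0135 m and horizontal distance between pulley_center and bearing_face below 0.003 m and angle between pulley_center's own z axis and vertical below 0.06 rad); the arm keeps its last pose, push and grip.
It fails at once if one of the other things on the bench was shifted by more than 3 cm (distance of any of flux_jar, solder_spool, driver_yellow from where it was at the start of the episode above 0.03 m).
It also fails if it takes over 64 s, if anything falls off the work surface, if the arm or the gripper's body presses on something with over 40 N, if the wrist force passes 120 N, or if a joint passes its speed limit or range.

## Working session

There is one attempt and no reset: what is moved stays moved. The work goes in short steps, Python scripts to look and compute and a shell command to move; the robot and the scene stay as the last step left them, time stands still between calls to the robot, and variables do not carry over. Pictures are saved under pics/ and viewed, at most 10 in all, crops included, and the job is handed in when it is done.

```bash
mkdir -p pics
python3 - <<'E'
from station import status, optics, order, arm
import cv2,numpy as np
print(status.get_state(), arm.tip_reach)
ims=[]
for n in ["scene","side","wrist"]:
    f=optics.grab_frame(n); cv2.imwrite(f"pics/{n}0.png",f["color"][:,:,::-1]); np.savez(f"{n}0.npz",**f)
    print(n,f["mtx"].round(1).tolist(),f["cam_to_world"].round(3).tolist())
E
```

```text
{'t': 0.0, 'q': array([ 1.53212184e+00,  3.59377191e-01,  1.10516460e-02, -3.48422920e-04,
       -1.22409064e+00, -2.88119716e-01]), 'qd': array([-5.82071558e-04, -1.16410061e-03, -1.22449065e-03, -1.21676352e-03,
        2.94279765e-04,  8.23681439e-05]), 'joint_efforts': array([-2.03026202e-04, -5.82722497e+01,  2.93059462e+01,  6.99705586e+00,
        7.01544690e-03, -1.81405326e-04]), 'eef_pos': array([0.21654284, 0.63882884, 0.23962611]), 'ee_rot': array([ 3.13994649e+00, -1.46288364e-04, -3.26912744e-01]), 'force': array([ 0.56557185, -0.45852968, -0.2300965 ]), 'moment': array([ 0.04905955, -0.01738024,  0.00298396]), 'gripper_force': 0.0, 'width': 0.08761145636548681} 0.014
scene [[525.6, 0.0, 319.8], [0.0, 525.6, 234.8], [0.0, 0.0, 1.0]] [[0.773, -0.481, 0.414, 0.218], [-0.635, -0.6, 0.487, -0.127], [0.014, -0.639, -0.769, 0.778], [0.0, 0.0, 0.0, 1.0]]
side [[433.0, 0.0, 310.0], [0.0, 433.0, 240.3], [0.0, 0.0, 1.0]] [[0.997, 0.034, -0.076, 0.642], [0.083, -0.38, 0.921, -0.474], [0.002, -0.924, -0.382, 0.391], [0.0, 0.0, 0.0, 1.0]]
wrist [[371.3, 0.0, 328.7], [0.0, 371.3, 238.7], [0.0, 0.0, 1.0]] [[-0.322, -0.904, -0.283, 0.294], [-0.947, 0.307, 0.095, 0.611], [0.001, 0.298, -0.954, 0.384], [0.0, 0.0, 0.0, 1.0]]
```

View pics/scene0.png

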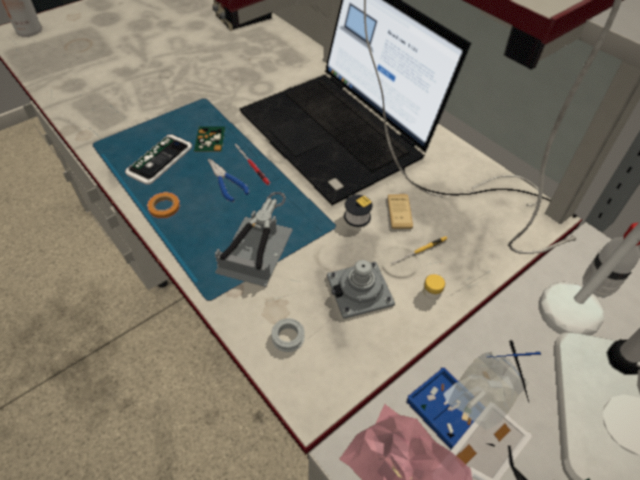

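View pics/side0.png

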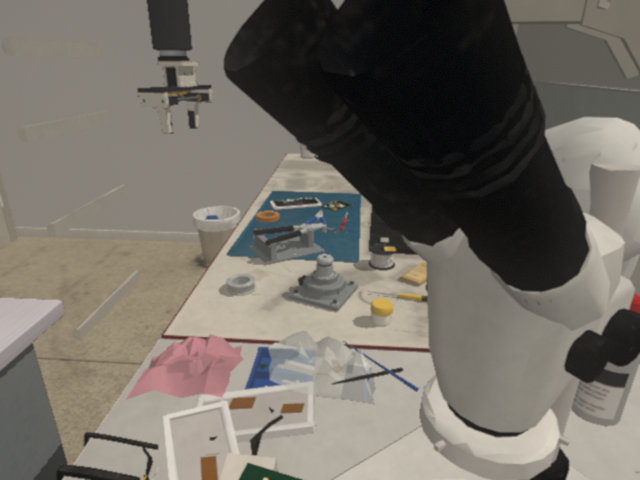

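The scene view shows the pulley at about (288,334), the spindle top at about (363,267), the pliers from their grips (240,250) to the tips (275,200), the jar at (433,285) and the spool at (358,210). The side view shows the pulley at (240,284) and the spindle at (324,262).

```bash
cat > h.py <<'E'
import numpy as np,cv2
from station import status, optics
def ray(f,u,v):
    d=f["cam_to_world"][:3,:3]@np.linalg.inv(f["mtx"])@np.array([u,v,1.]); return f["cam_to_world"][:3,3],d
def onz(f,u,v,z):
    o,d=ray(f,u,v); return o+d*(z-o[2])/d[2]
def proj(f,p):
    T=np.linalg.inv(f["cam_to_world"]); c=T[:3,:3]@p+T[:3,3]; k=f["mtx"]@c; return k[:2]/k[2]
def tri(obs):
    A=0;b=0
    for f,u,v in obs:
        o,d=ray(f,u,v); d=d/np.linalg.norm(d); P=np.eye(3)-np.outer(d,d); A=A+P; b=b+P@o
    return np.linalg.solve(A,b)
def totool(dp,rot=None):
    from scipy.spatial.transform import Rotation as R
    s=status.get_state(); return R.from_euler('xyz',s["ee_rot"]).inv().apply(dp)*1000
E
python3 - <<'E'
from h import *
s=dict(np.load("scene0.npz")); d=dict(np.load("side0.npz"))
print("pulley",onz(s,288,334,.012),onz(d,240,284,.012),tri([(s,288,334),(d,240,284)]))
print("spindle",onz(s,363,265,.0735),onz(d,324,257,.0735))
print("pivot",onz(s,262,222,.043))
c=s["color"][170:370,200:420]; c=cv2.resize(c,(770,700)[:2] if 0 else (660,600),interpolation=cv2.INTER_CUBIC)
cv2.imwrite("pics/c1.png",c[:,:,::-1])
E
```

```text
pulley [0.45558017 0.22648888 0.012     ] [0.45591888 0.21905966 0.012     ] [0.45517558 0.22696624 0.00875582]
spindle [0.61160726 0.22252082 0.0735    ] [0.60986683 0.21755019 0.0735    ]
pivot [0.54939837 0.42802358 0.043     ]
```

View pics/c1.png

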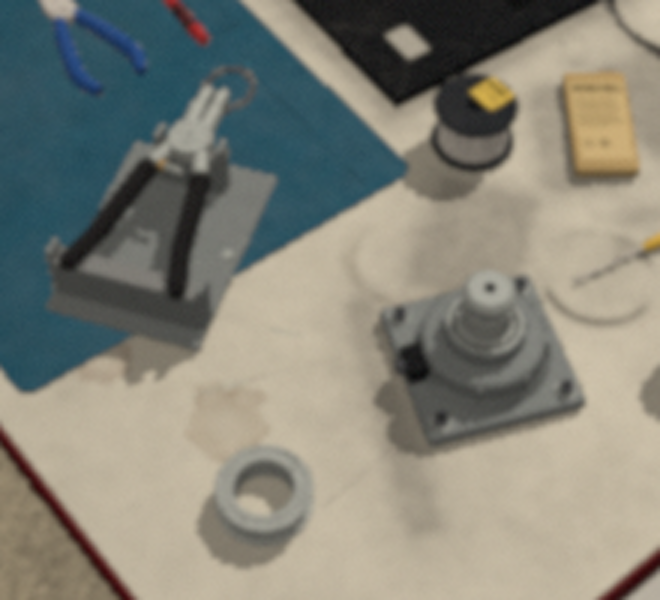

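Run:
```python
from h import *
s=dict(np.load("scene0.npz"))
sp=onz(s,363,266,.0735);pu=onz(s,288,333.3,.014)
L=onz(s,222.7,256.7,.045);R=onz(s,259.3,266,.045);ring=onz(s,277.3,199.3,.025);pv=onz(s,263.3,216.7,.047)
print(sp,pu,L,R,ring,pv)
m=(L+R)/2; d=(ring-m)[:2]; print(np.hypot(*d),np.arctan2(d[1],d[0]), np.hypot(*(ring-pv)[:2]), np.hypot(*(L-R)[:2]))
u=d/np.hypot(*d); print("grip now",ring[:2]-.1238*u,"final same yaw",sp[:2]-.1238*u)
print("to pulley, tool mm",totool(np.r_[pu[:2],.12]-status.get_state()["eef_pos"]))
```

```text
[0.61021405 0.22099527 0.0735    ] [0.45573692 0.22658863 0.014     ] [0.44843535 0.40370803 0.045     ] [0.48653346 0.34727671 0.045     ] [0.61536634 0.471239   0.025     ] [0.55704565 0.43415249 0.047     ]
0.17617174109560005 0.5745827278586267 0.06911376031703775 0.06808788171690093
grip now [0.51144625 0.40395561] final same yaw [0.50629396 0.15371188]
to pulley, tool mm [358.87371648 313.58204664 120.29189345]
```

```bash
python3 -m jog '[[1,[40,35,0],0],[1,[80,70,0],0],[1,[120,105,0],0],[1,[160,140,10],0],[1,[200,175,20],0],[1,[240,210,40],0],[1,[280,245,60],0],[1,[320,280,80],0],[1,[345,300,100],0],[1,[359,314,120],0],[1,[359,314,120],0],[1,[359,314,120],0],[1,[359,314,120],0]]'
python3 - <<'E'
from h import *
f=optics.grab_frame("wrist"); np.savez("w1.npz",**f); cv2.imwrite("pics/w1.png",f["color"][:,:,::-1])
E
```

```text
t: 1.78
eef_pos: [0.4561, 0.2276, 0.1213]
ee_rot: [-3.14, -0.001, -0.326]
force: [0.2, -1.1, 0.4]
width: 0.0878
gripper_force: 0.0
```

View pics/w1.png

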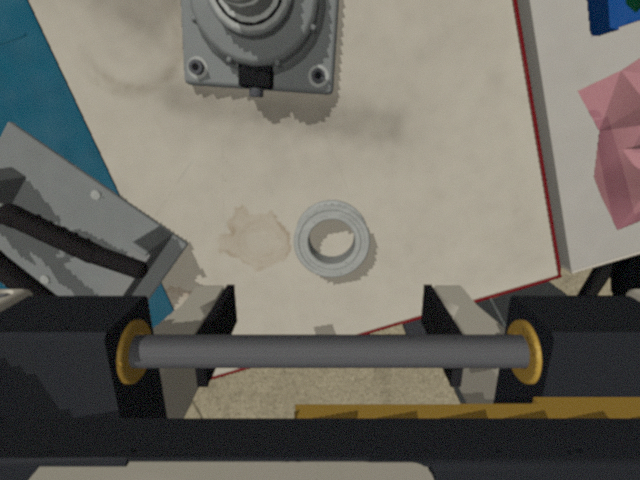

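The wrist view shows the pulley with its outline centred near (332,239), the drive unit's plate at the top with its edge near (260,90), and the pliers' right grip at the left (90,245).

Run:
```python
from h import *
f=dict(np.load("w1.npz")); st=status.get_state()
g=cv2.cvtColor(f["color"],cv2.COLOR_RGB2HSV)
sub=g[185:290,280:385]; sc=cv2.cvtColor(f["color"],cv2.COLOR_RGB2LAB)[185:290,280:385]
m=((np.abs(sc[:,:,2].astype(int)-128)<5)&(sc[:,:,0]>110)).astype(np.uint8)*255
m=cv2.morphologyEx(m,cv2.MORPH_OPEN,np.ones((3,3)))
cs,h=cv2.findContours(m,cv2.RETR_CCOMP,cv2.CHAIN_APPROX_NONE)
for c in cs:
    if len(c)>60: 
        e=cv2.fitEllipse(c); b=cv2.minEnclosingCircle(c); print(e[0][0]+280,e[0][1]+185,e[1],b)
        for z in (.009,.018): print(z,onz(f,e[0][0]+280,e[0][1]+185,z))
p=onz(f,332,239,.012); print(p, "tool",totool(np.r_[p[:2],.016]-st["eef_pos"]),st["eef_pos"])
```

```text
331.1793518066406 238.22059631347656 (71.82905578613281, 73.74437713623047) ((51.603492736816406, 53.40959930419922), 38.38627243041992)
0.009 [0.45765667 0.22402556 0.009     ]
0.018 [0.46031728 0.22317403 0.018     ]
329.36404037475586 239.5468406677246 (45.669288635253906, 53.089595794677734) ((49.877845764160156, 55.64158248901367), 30.237857818603516)
0.009 [0.45712504 0.22558998 0.009     ]
0.018 [0.45980432 0.22468351 0.018     ]
[0.457803  0.2233721 0.012    ] tool [  3.01871351   3.55993869 105.28689815] [0.45597685 0.22760383 0.12128948]
```

```bash
python3 -m jog '[[1,[2,3,50],0],[1,[2,3,85],0],[1,[2,3,105],0],[1,[2,3,105],0],[1,[2,3,105],0],[-1,[2,3,105],0],[-1,[2,3,105],0],[-1,[2,3,105],0],[-1,[2,3,105],0],[-1,[2,3,105],0]]' 8
python3 -m jog '[[1,[0,0,0],0],[1,[0,0,0],0],[1,[0,0,0],0],[1,[0,0,0],-0.15],[1,[0,0,0],-0.33],[1,[0,0,0],-0.51],[1,[0,0,0],-0.69],[1,[0,0,0],-0.87],[1,[0,0,0],-1.05],[1,[0,0,0],-1.23],[1,[0,0,0],-1.41],[1,[0,0,0],-1.57],[1,[0,0,0],-1.57],[-1,[0,0,0],-1.57],[-1,[0,0,0],-1.57],[-1,[0,0,0],-1.57],[-1,[0,0,0],-1.57],[-1,[0,0,0],-1.57]]' 8
python3 -c "
from h import *
print(status.get_state()['q'])"
```

```text
t: 3.08
eef_pos: [0.457, 0.2233, 0.0157]
ee_rot: [-3.141, -0.0, -0.327]
force: [-0.3, 1.0, 0.6]
width: 0.0532
gripper_force: 8.0
t: 5.32
eef_pos: [0.4568, 0.2231, 0.0156]
ee_rot: [-3.142, 0.0, 1.243]
force: [-0.3, 0.7, 0.7]
width: 0.0546
gripper_force: 8.0
[ 8.41204389e-01  3.56057882e-01 -6.16402053e-01 -3.17071654e-06
 -5.98396128e-01  1.97251159e+00]
```

```bash
python3 -m jog '[[-1,[0,0,0],0],[-1,[0,0,-20],0],[-1,[0,0,-60],0],[-1,[0,0,-110],0],[-1,[3,20,-150],0.15],[-1,[6,50,-155],0.32],[-1,[10,80,-155],0.5],[-1,[13,110,-155],0.64],[-1,[13,124,-155],0.64],[-1,[13,124,-155],0.64],[-1,[13,124,-155],0.64],[-1,[13,124,-155],0.64]]' 25
python3 - <<'E'
from h import *
f=optics.grab_frame("wrist"); np.savez("w2.npz",**f); cv2.imwrite("pics/w2.png",f["color"][:,:,::-1])
print(proj(f,np.array([.611,.218,.0735])))
E
```

```text
t: 6.82
eef_pos: [0.5777, 0.1958, 0.1708]
ee_rot: [-3.141, -0.0, 0.605]
force: [0.7, -0.4, 0.4]
width: 0.054
gripper_force: 25.0
[327.03726097 188.19317392]
```

View pics/w2.png

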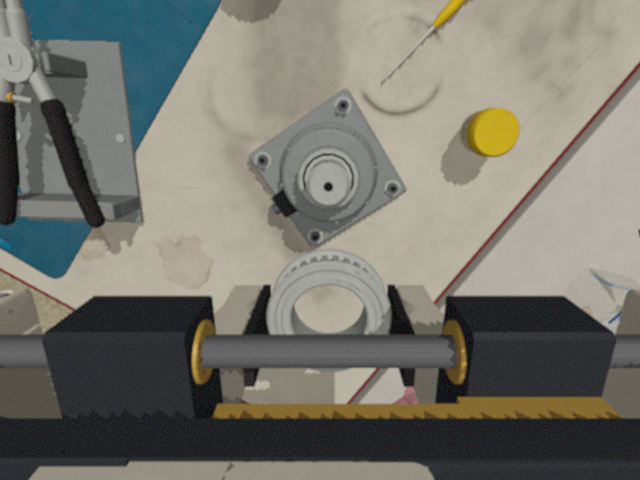

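The dark centre hole of the spindle top is at (328,186), the plate's screws are at (343,104), (262,159), (393,187) and (314,237), and the held pulley is centred on x≈329. The pliers appear upper left, almost parallel to the tool's x axis.

Run:
```python
from h import *
f=dict(np.load("w2.npz")); st=status.get_state()
g=cv2.cvtColor(f["color"],cv2.COLOR_RGB2GRAY)
s=255-g[178:194,320:336].astype(float); s=np.clip(s-130,0,None); yy,xx=np.mgrid[178:194,320:336]
u,v=(s*xx).sum()/s.sum(),(s*yy).sum()/s.sum(); print(u,v)
p=onz(f,u,v,.0735); print("top",p)
b=[onz(f,*q,.010)[:2] for q in [(343,104),(262,159),(393,187),(314,237)]]; print("base",np.mean(b,0))
w=dict(np.load("w1.npz"))
# pulley truth check
print("pulley truth px in w1",proj(w,np.array([.4568,.2231,.018])),proj(w,np.array([.4568,.2231,.0])))
print("pulley held top px",proj(f,st["eef_pos"]+[0,0,.003]), "tool:",totool(p-st["eef_pos"]))
# outer top rim of held pulley expected far edge
R=np.array([np.cos(.605),np.sin(.605),0]); print(proj(f,st["eef_pos"]+[0,0,.002]+.027*R))
# pliers
pl={k:onz(f,*q,z) for k,q,z in [("pivot",(15,61),.049),("Rfront",(50,103),.049),("Rend",(97,222),.049),("Lend",(5,220),.049)]}
print(pl)
```

```text
327.85668173014847 186.3752958898214
top [0.61228414 0.21823512 0.0735    ]
base [0.61230489 0.21827427]
pulley truth px in w1 [332.88203969 242.7351451 ] [332.66580511 235.30484478]
pulley held top px [324.82593275 320.6874929 ] tool: [41.02874552  1.16208647 97.34685802]
[324.56808031 260.57725604]
{'pivot': array([0.56068115, 0.43043975, 0.049     ]), 'Rfront': array([0.54917117, 0.40177756, 0.049     ]), 'Rend': array([0.49031534, 0.34145727, 0.049     ]), 'Lend': array([0.453195  , 0.39796188, 0.049     ])}
```

```bash
python3 -m jog '[[-1,[5,-4,0],0.18],[-1,[10,-8,0],0.36],[-1,[15,-12,0],0.54],[-1,[20,-16,0],0.72],[-1,[25,-20,0],0.9],[-1,[30,-25,0],1.08],[-1,[35,-32,0],1.26],[-1,[41,-39,0],1.44],[-1,[41,-39,0],1.57],[-1,[41,-39,0],1.57],[-1,[41,-39,0],1.57],[-1,[41,-39,0],1.57]]'
python3 - <<'E'
from h import *
f=optics.grab_frame("wrist"); np.savez("w3.npz",**f); st=status.get_state()
g=cv2.cvtColor(f["color"],cv2.COLOR_RGB2GRAY)
a,b=proj(f,np.array([.6115,.218,.0735])); print(a,b)
a,b=int(a),int(b)
s=255-g[b-12:b+12,a-12:a+12].astype(float); s=np.clip(s-130,0,None); yy,xx=np.mgrid[b-12:b+12,a-12:a+12]
u,v=(s*xx).sum()/s.sum(),(s*yy).sum()/s.sum(); print(u,v,s.max(),(s>0).sum())
p3=onz(f,u,v,.0735)
p2=np.array([.61228,.21824]); y2,y3=.605,st["ee_rot"][2]
R=lambda y:np.array([[np.cos(y),np.sin(y)],[np.sin(y),-np.cos(y)]])
A=np.block([[np.eye(2),R(y2)],[np.eye(2),R(y3)]]); x=np.linalg.solve(A,np.r_[p2,p3[:2]])
print(p3,"spindle",x[:2],"bias tool mm",x[2:]*1000, st["ee_rot"],st["eef_pos"],"move",totool(np.r_[x[:2],.08]-st["eef_pos"]))
E
```

```text
t: 8.38
eef_pos: [0.59, 0.2509, 0.1706]
ee_rot: [-3.142, -0.0, -0.965]
force: [0.6, -0.4, 0.1]
width: 0.054
gripper_force: 25.0
329.8161718160796 192.38931129263273
328.6005880911541 191.9037000735114 110.0 65
[0.6123367  0.21818909 0.0735    ] spindle [0.61228289 0.21818618] bias tool mm [ 0.02823324 -0.04590722] [-3.14144056e+00  2.91110789e-05 -9.65507671e-01] [0.59003309 0.25090008 0.17065826] move [39.56463962  0.33112599 90.65705729]
```

Run:
```python
from h import *
from scipy.spatial.transform import Rotation as Ro
st=status.get_state(); f=dict(np.load("w3.npz"))
Rt=Ro.from_euler('xyz',st["ee_rot"]).as_matrix()
P=lambda x,y,z: proj(f,st["eef_pos"]+Rt@np.array([x,y,z])/1000).round(1)
print("center top",P(0,0,-3),"L",P(0,-27,-3),"R",P(0,27,-3),"far",P(27,0,-3),"near bore",P(16.5,0,-3))
print("cam in tool", Rt.T@(f["cam_to_world"][:3,3]-st["eef_pos"]), "\n",Rt.T@f["cam_to_world"][:3,:3])
c=f["color"][235:345,240:420]; cv2.imwrite("pics/w3c.png",cv2.resize(c,(720,440),interpolation=cv2.INTER_CUBIC)[:,:,::-1])
```

```text
center top [327.7 325.2] L [264.8 325.2] R [390.7 325.2] far [327.6 266.5] near bore [327.7 290. ]
cam in tool [ 0.08296571  0.00055913 -0.14390176] 
 [[-3.41608715e-04 -9.54303857e-01 -2.98837801e-01]
 [ 9.99999543e-01 -5.92315548e-05 -9.53974554e-04]
 [ 8.92680969e-04 -2.98837990e-01  9.54303442e-01]]
```

View pics/w3c.png

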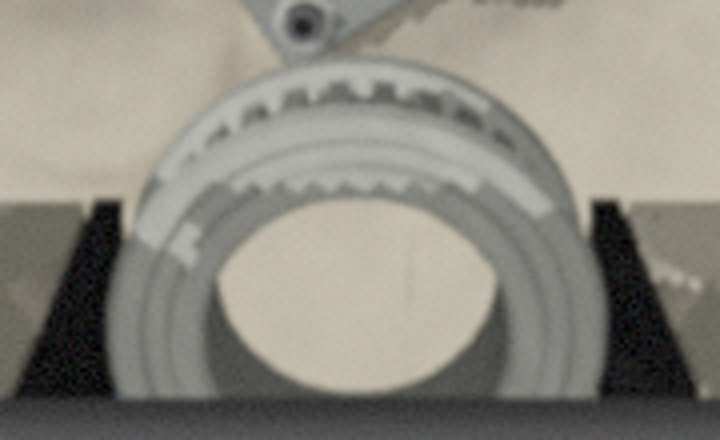

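Run:
```python
from h import *
from scipy.spatial.transform import Rotation as Ro
st=status.get_state(); f=dict(np.load("w3.npz"))
Rt=Ro.from_euler('xyz',st["ee_rot"]).as_matrix()
P=lambda x,y,z: proj(f,st["eef_pos"]+Rt@np.array([x,y,z])/1000).round(1)[1]
for dx in (0,1.5,3): print(dx,"botflange far(249)",P(27+dx,0,15.6),"bore near top(284)",P(16.5+dx,0,-2.4),"bore bottom far(332.5)",P(-16.5+dx,0,15.6))
```

```text
0 botflange far(249) 251.4 bore near top(284) 289.4 bore bottom far(332.5) 335.2
1.5 botflange far(249) 248.2 bore near top(284) 286.1 bore bottom far(332.5) 332.5
3 botflange far(249) 245.1 bore near top(284) 282.8 bore bottom far(332.5) 329.8
```

```bash
python3 -m jog '[[-1,[20,0,0],0],[-1,[38.4,-0.2,0],0],[-1,[38.4,-0.2,40],0],[-1,[38.4,-0.2,72],0],[-1,[38.4,-0.2,78],0],[-1,[38.4,-0.2,78],0],[-1,[38.4,-0.2,82],0],[-1,[38.4,-0.2,86],0],[-1,[38.4,-0.2,89],0],[-1,[38.4,-0.2,89],0]]' 20
```

```text
t: 9.68
eef_pos: [0.6119, 0.2195, 0.0815]
ee_rot: [3.141, 0.0, -0.967]
force: [1.0, -0.0, -0.0]
width: 0.0543
gripper_force: 20.0
```

```bash
python3 -m jog '[[-1,[0,0,8],0],[-1,[0,0,16],0],[-1,[0,0,22],0],[-1,[0,0,23.5],0],[-1,[0,0,23.5],0],[-1,[0,0,23.5],0]]'
```

```text
t: 10.42
eef_pos: [0.6122, 0.2195, 0.0582]
ee_rot: [-3.141, -0.0, -0.967]
force: [0.4, -0.1, -0.7]
width: 0.0538
gripper_force: 20.0
```

```bash
python3 -m jog '[[1,[0,0,0],0],[1,[0,0,0],0],[1,[0,0,0],0],[1,[0,0,0],0],[1,[0,0,-20],0],[1,[0,0,-60],0],[1,[0,0,-115],0],[1,[0,0,-115],0],[1,[0,0,-115],0],[1,[0,0,-115],0]]'
python3 - <<'E'
from h import *
f=optics.grab_frame("wrist"); np.savez("w4.npz",**f)
cv2.imwrite("pics/w4.png",f["color"][100:400,160:480,::-1])
st=status.get_state();print(proj(f,np.array([.6123,.2182,.0735])))
print("to hover pliers", totool(np.array([.509,.403,.2])-st["eef_pos"]))
E
```

```text
t: 11.68
eef_pos: [0.6113, 0.219, 0.1717]
ee_rot: [3.139, 0.0, -0.967]
force: [0.3, -0.1, -0.4]
width: 0.0875
gripper_force: 0.0
[327.46217527 246.96148315]
to hover pliers [-209.59226705  -20.08029429  -28.41291993]
```

View pics/w4.png

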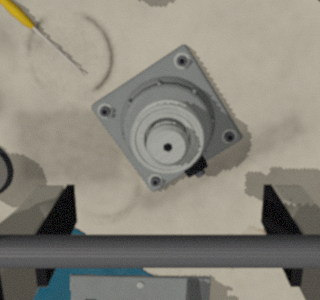

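The view shows the pulley seated round the spindle, with the spindle's hole at about (327,247) in full-frame pixels, which matches the prediction.

```bash
python3 -m jog '[[1,[-20,-2,-28],-0.18],[1,[-45,-4,-28],-0.36],[1,[-70,-6,-28],-0.54],[1,[-95,-9,-28],-0.72],[1,[-120,-11,-28],-0.9],[1,[-145,-13,-28],-1.08],[1,[-170,-15,-28],-1.26],[1,[-195,-17,-28],-1.44],[1,[-205,-18,-28],-1.567],[1,[-205,-18,-28],-1.567],[1,[-205,-18,-28],-1.567],[1,[-205,-18,-28],-1.567]]'
python3 - <<'E'
from h import *
f=optics.grab_frame("wrist"); np.savez("w5.npz",**f)
cv2.imwrite("pics/w5.png",f["color"][:,:,::-1])
E
```

```text
t: 13.22
eef_pos: [0.5107, 0.3978, 0.2008]
ee_rot: [3.141, 0.0, 0.598]
force: [0.4, 0.1, 0.9]
width: 0.0876
gripper_force: 0.0
```

View pics/w5.png

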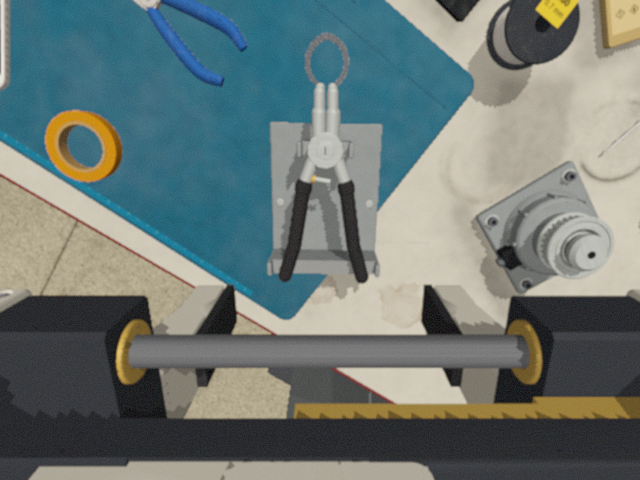

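The pliers lie straight ahead of the tool: pivot (326,150), grip ends (286,276) and (362,275), grip fronts (303,185) and (346,185), and the circlip centred near (327,60).

Run:
```python
from h import *
f=dict(np.load("w5.npz")); st=status.get_state()
g=f["color"].astype(int).sum(2)
def mid(r):
    row=g[r,265:385]; 
    m=np.where(row<150)[0]+265
    return m.min(),m.max()
z=.049
pts={r:mid(r) for r in (195,210,225,240,255,268)}; print(pts)
T=lambda u,v,zz: totool(onz(f,u,v,zz)-st["eef_pos"]).round(1)
for r,(a,b) in pts.items(): print(r,T(a,r,z),T(b,r,z))
print("pivot",T(326,150,.050),"ring",T(327,60,.025),"mid ends",T(324,275.5,z))
print(st["eef_pos"],st["ee_rot"])
```

```text
{195: (np.int64(296), np.int64(352)), 210: (np.int64(294), np.int64(354)), 225: (np.int64(292), np.int64(355)), 240: (np.int64(289), np.int64(358)), 255: (np.int64(285), np.int64(361)), 268: (np.int64(281), np.int64(364))}
195 [ 25.2 -24.5 151.9] [ 25.2  20.6 151.9]
210 [ 12.9 -26.5 151.9] [ 12.8  22.4 151.9]
225 [  0.2 -28.5 151.9] [1.000e-01 2.350e+01 1.519e+02]
240 [-12.8 -31.4 151.9] [-12.8  26.2 151.9]
255 [-26.1 -35.2 151.9] [-26.2  29.1 151.9]
268 [-37.9 -39.1 151.9] [-38.   31.9 151.9]
pivot [ 60.5  -0.2 150.9] ring [127.6   0.6 175.9] mid ends [-44.9  -2.3 151.9]
[0.51068998 0.39784327 0.20092852] [3.14149723e+00 2.51169394e-04 5.98259011e-01]
```

```bash
python3 -m jog '[[1,[-1,-2.4,40],0.03],[1,[-1,-2.4,90],0.03],[1,[-1,-2.4,130],0.03],[1,[-1,-2.4,155],0.03],[1,[-1,-2.4,163],0.03],[1,[-1,-2.4,163],0.03],[1,[-1,-2.4,163],0.03],[-1,[-1,-2.4,163],0.03],[-1,[-1,-2.4,163],0.03],[-1,[-1,-2.4,163],0.03],[-1,[-1,-2.4,163],0.03],[-1,[-1,-2.4,163],0.03],[-1,[-1,-2.4,163],0.03]]' 30
```

```text
t: 14.9
eef_pos: [0.5081, 0.3998, 0.0383]
ee_rot: [3.142, 0.0, 0.57]
force: [-3.3, -1.2, 4.9]
width: 0.0355
gripper_force: 29.8
```

```bash
python3 -m jog '[[-1,[0,0,0],0],[-1,[0,0,-4],0],[-1,[0,0,-12],0],[-1,[0,0,-25],0],[-1,[0,0,-45],0],[-1,[0,0,-70],0],[-1,[0,0,-100],0],[-1,[0,0,-110],0],[-1,[0,0,-110],0],[-1,[0,0,-110],0],[-1,[0,0,-110],0]]' 50
python3 - <<'E'
from h import *
f=optics.grab_frame("wrist"); np.savez("w6.npz",**f)
cv2.imwrite("pics/w6.png",f["color"][:,:,::-1])
E
```

```text
t: 16.27
eef_pos: [0.5078, 0.3993, 0.1468]
ee_rot: [3.141, 0.002, 0.57]
force: [-0.2, -0.1, -1.9]
width: 0.0348
gripper_force: 49.7
```

View pics/w6.png

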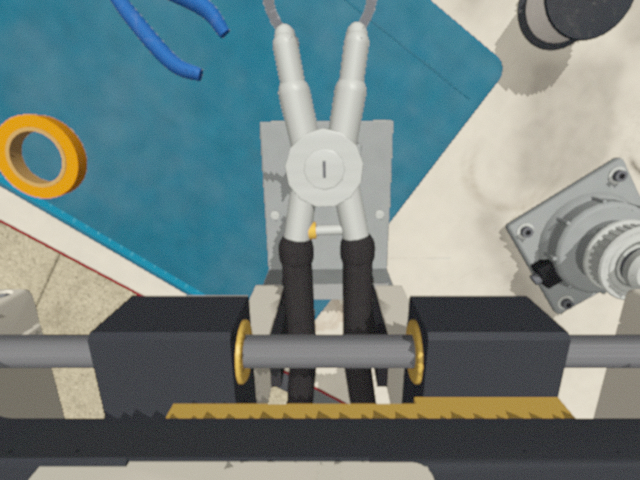

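The pliers are held squeezed: pivot disc at (324,169), tip bosses at (285,30) and (357,30), and the open circlip leaves the top edge of the picture.

Run:
```python
from h import *
from scipy.spatial.transform import Rotation as Ro
f=dict(np.load("w6.npz")); st=status.get_state()
Rt=Ro.from_euler('xyz',st["ee_rot"]).as_matrix()
T=lambda u,v,tz: totool(onz(f,u,v,st["eef_pos"][2]-tz/1000)-st["eef_pos"]).round(2)
g=cv2.cvtColor(f["color"],cv2.COLOR_RGB2GRAY)
c=cv2.HoughCircles(cv2.medianBlur(g[110:230,260:390],3),cv2.HOUGH_GRADIENT,1,50,param1=100,param2=15,minRadius=30,maxRadius=45); print(c)
for tz in (-14,-12,-10): print("pivot",T(324,168,tz),"tips mid",T(321,30,tz+2))
sf=optics.grab_frame("scene"); np.savez("s6.npz",**sf)
P=lambda x,y,z: proj(sf,st["eef_pos"]+Rt@np.array([x,y,z])/1000)
print("pred ring in scene",P(123.8,0,13),"pivot",P(62,0,-12), "1mm z",P(123.8,0,14))
u,v=P(105,0,0).astype(int); c=sf["color"][v-50:v+50,u-60:u+60]; print(u,v)
cv2.imwrite("pics/s6.png",cv2.resize(c,(720,600),interpolation=cv2.INTER_CUBIC)[:,:,::-1])
```

```text
[[[63.5 57.5 37.7]]]
pivot [ 65.74   0.15 -14.11] tips mid [108.58  -0.62 -12.19]
pivot [ 65.51   0.13 -12.11] tips mid [109.01  -0.66 -10.19]
pivot [ 65.28   0.1  -10.11] tips mid [109.43  -0.69  -8.19]
pred ring in scene [274.61717291 160.06236276] pivot [260.70102499 172.39667313] 1mm z [274.6459214 160.4775257]
270 161
```

View pics/s6.png

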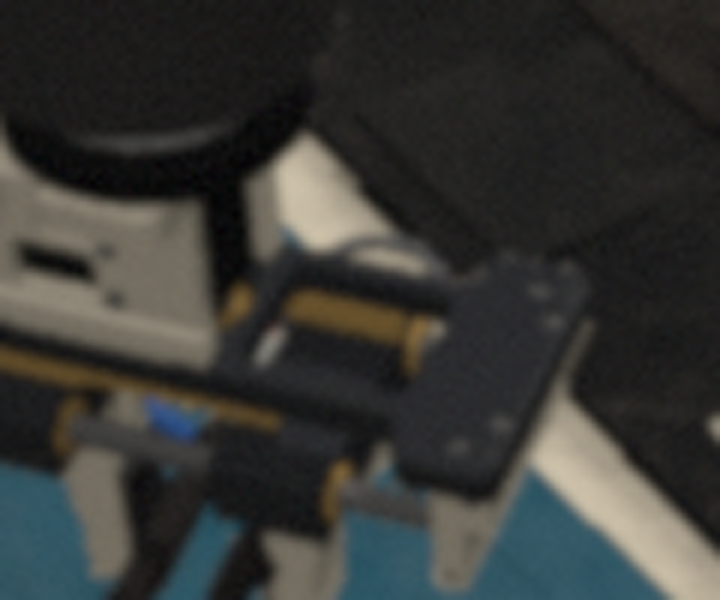

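```bash
python3 -m jog '[[-1,[-5,8,0],0.08],[-1,[-12,18,0],0.2],[-1,[-18,28,0],0.32],[-1,[-24,38,0],0.44],[-1,[-30,48,0],0.56],[-1,[-37,57,0],0.68],[-1,[-43,66,0],0.8],[-1,[-49,75,0],0.92],[-1,[-55,84,5],1.04],[-1,[-59,90,15],1.13],[-1,[-60.2,92.1,25],1.17],[-1,[-60.2,92.1,32],1.17],[-1,[-60.2,92.1,32],1.17],[-1,[-60.2,92.1,32],1.17],[-1,[-60.2,92.1,32],1.17]]'
python3 - <<'E'
from h import *
st=status.get_state(); out=[]
for n in("scene","side"):
    f=optics.grab_frame(n); np.savez(n[:2]+"7.npz",**f)
    u,v=proj(f,np.array([.6123,.2182,.085])).astype(int); print(n,u,v)
    out.append(cv2.resize(f["color"][v-40:v+35,u-25:u+25] if 0 else f["color"][v-37:v+38,u-50:u+50],(800,600) if 0 else (400,300),interpolation=cv2.INTER_CUBIC))
cv2.imwrite("pics/s7.png",cv2.resize(np.vstack(out),(800,600) if 0 else (400,600))[:,:,::-1])
E
```

```text
t: 18.25
eef_pos: [0.5075, 0.2901, 0.1164]
ee_rot: [-3.141, -0.0, -0.599]
force: [0.4, -0.3, -1.9]
width: 0.0345
gripper_force: 49.7
scene 365 262
side 325 250
```

View pics/s7.png

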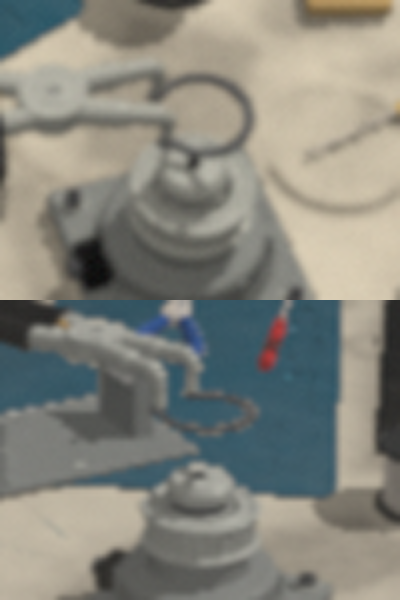

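The enlarged views (4x; scene above, side below) show the open circlip clear above the spindle. In the scene half the ring spans rows 74–155 with its right edge at 254; in the side half it spans rows 92–134 with its right edge at 258. The spindle's hole is at about (195,160) and (197,174). That was my eleventh picture, one over the limit of ten, so from here I use numbers only.

```bash
cat > ring.py <<'E'
from h import *
def ring(f,n,box):
    u0,v0,u1,v1=box
    g=cv2.cvtColor(f["color"],cv2.COLOR_RGB2LAB)[v0:v1,u0:u1].astype(int)
    return g
E
python3 - <<'E'
from h import *
st=status.get_state()
S=dict(np.load("sc7.npz")); D=dict(np.load("si7.npz"))
res=[]
for n,f,u,v,(cx,cy),k in(("scene",S,365,262,(205,114),1),("side",D,325,250,(210,113),1)):
    u0,v0=u-50,v-37
    # predicted outline around nominal ring center for size
    sz=lambda r:np.array([proj(f,np.array([.6123+r*np.cos(a),.2182+r*np.sin(a),.102])) for a in np.linspace(0,6.28,60)])
    q=sz(.020); c=proj(f,np.array([.6123,.2182,.102]))
    print(n,"pred ctr",c,"crop",(c-[u0,v0])*4,"pred ext crop",((q.min(0)-[u0,v0])*4).round(),((q.max(0)-[u0,v0])*4).round())
    print(" spindle top pred crop",((proj(f,np.array([.6123,.2182,.0735]))-[u0,v0])*4).round())
    g=cv2.cvtColor(f["color"],cv2.COLOR_RGB2GRAY); 
    sub=g[int(v0+15):int(v0+42),int(u0+35):int(u0+68)]
    print(sub.tolist() if 0 else '\n'.join(''.join(f"{x:4d}" for x in r) for r in sub))
E
```

```text
scene pred ctr [366.47802894 256.00494131] crop [205.91211578 124.01976525] pred ext crop [157.  85.] [255. 164.]
 spindle top pred crop [200. 166.]
 170 169 169 168 162 161 165 167 166 168 165 165 162 162 158 157 157 157 159 157 156 157 160 160 162 163 166 170 175 181 185 190 192
 164 161 159 154 151 154 159 164 167 167 164 163 163 161 158 157 158 158 160 159 158 158 158 159 162 164 168 172 178 182 190 192 193
 144 139 134 128 129 136 149 160 162 164 160 157 153 151 151 149 149 152 155 156 157 156 157 160 163 164 168 175 179 186 189 193 194
 120 117 113 107 107 115 135 148 153 148 143 133 127 125 123 122 124 127 133 139 148 151 155 157 162 165 169 174 179 186 190 192 192
 117 118 109  98  95 104 121 132 132 123 113 105 101 102  99  99  99  99 104 113 121 131 141 151 159 164 169 174 179 183 188 189 193
 139 136 121 102  93  99 110 113 108 103 101 104 110 111 112 112 110 107  99  95  96 107 119 131 147 160 169 174 181 184 187 188 189
 152 147 128 105  92  97 102 103 106 113 126 134 138 142 144 144 143 140 129 117 105  97  98 107 129 150 165 178 182 185 187 188 191
 154 143 121  98  91
[... 5678 characters left out ...]
 83  84  83  85  86  85  83  83  82
 126 124 124 124 123 123 124 125 125 126 123 121 122 120 105  86  82  82  83  83  83  83  82  82  83  84  83  86  86  86  86  86  84
 125 123 124 125 124 122 120 118 120 117 111 104 101 104  99  85  81  81  83  83  83  83  82  82  82  83  84  85  85  86  86  87  85
 124 121 119 120 117 113 106 101  99  97  94  88  89  92  91  88  84  81  81  83  83  84  84  82  83  83  84  84  84  84  85  85  84
 116 110 103  98  98  96  89  89  87  87  86  91 106 120 121 119 107  91  87  88  88  86  85  82  83  83  82  82  82  83  82  84  84
  94  90  88  87  88  88  87  87  90  94  96 104 134 155 160 157 141 124 119 119 107  91  83  83  83  84  83  83  82  83  84  84  84
```

Run:
```python
from h import *
st=status.get_state()
S=dict(np.load("sc7.npz")); D=dict(np.load("si7.npz"))
sp=np.array([.6123,.2182,.0735])
def hole(f,u,v,r=4,flip=1):
    g=cv2.cvtColor(f["color"],cv2.COLOR_RGB2GRAY).astype(float); a=g[v-r:v+r+1,u-r:u+r+1]; print(a.astype(int)[::1].tolist()) if 0 else None
    w=np.clip(np.median(a)-15-a,0,None); yy,xx=np.mgrid[v-r:v+r+1,u-r:u+r+1]; return (w*xx).sum()/w.sum(),(w*yy).sum()/w.sum()
hs=hole(S,363,265,3); hd=hole(D,324,256,3)
print("hole scene",hs,"pred",proj(S,sp),"side",hd,"pred",proj(D,sp))
bs=np.array(hs)-proj(S,sp); bd=np.array(hd)-proj(D,sp)
for bS,bD in((bs,bd),(0*bs,0*bd)):
    c=tri([(S,*(np.array([365.0,253.5])-bS)),(D,*(np.array([327.4,240.85])-bD))])
    print(c,"residuals",proj(S,c)-[365,253.5]+bS,proj(D,c)-[327.4,240.85]+bD,"tool",totool(c-st["eef_pos"]))
print("wrist-based ring",st["eef_pos"]+np.array([.1055,-.071,-.013]))
g=cv2.cvtColor(D["color"],cv2.COLOR_RGB2GRAY); print(g[250:262,316:334])
```

```text
hole scene (np.float64(362.8838383838384), np.float64(264.6161616161616)) pred [365.06217333 266.42353197] side (np.float64(323.40909090909093), np.float64(254.6038961038961)) pred [325.40329619 256.89687901]
[0.61782891 0.22130193 0.0978586 ] residuals [ 0.29441321 -0.62623121] [-0.50994757  0.40212492] tool [129.93885592  -5.56165308  18.52231385]
[0.61472006 0.22403791 0.10140749] residuals [ 0.11141638 -0.23800679] [-0.19234378  0.15239425] tool [125.82879918  -6.06878617  14.97329986]
wrist-based ring [0.6128981  0.2190091  0.10336464]
[[124 125 125 126 123 121 122 120 105  86  82  82  83  83  83  83  82  82]
 [120 118 120 117 111 104 101 104  99  85  81  81  83  83  83  83  82  82]
 [106 101  99  97  94  88  89  92  91  88  84  81  81  83  83  84  84  82]
 [ 89  89  87  87  86  91 106 120 121 119 107  91  87  88  88  86  85  82]
 [ 87  87  90  94  96 104 134 155 160 157 141 124 119 119 107  91  83  83]
 [ 86  92 107 115 112 115 132 147 147 148 153 157 158 156 141 111  89  83]
 [ 88 104 132 143 133 121 113 106 100 111 138 159 166 167 161 139 111  89]
 [ 94 113 141 157 151 130 111 105 110 118 139 157 165 167 166 160 139 107]
 [113 114 129 144 137 121 115 134 153 158 160 163 167 169 168 168 155 125]
 [135 116 117 124 122 116 121 143 159 164 163 165 169 174 175 169 157 135]
 [135 111 110 115 117 118 126 140 150 155 157 160 168 174 172 162 151 144]
 [115  99 104 110 114 117 127 136 141 146 149 152 158 163 159 146 138 145]]
```

Run:
```python
from h import *
st=status.get_state()
S=dict(np.load("sc7.npz")); D=dict(np.load("si7.npz")); D0=dict(np.load("side0.npz"))
g=cv2.cvtColor(D0["color"],cv2.COLOR_RGB2GRAY).astype(int)
print(g[252:270,308:342])
for z in(.072,.068,.064,.055): 
    a=proj(D0,np.array([.6123-.015,.2182,z]));b=proj(D0,np.array([.6123+.015,.2182,z])); print(z,a.round(1),b.round(1))
g=cv2.cvtColor(D["color"],cv2.COLOR_RGB2GRAY).astype(int)
print(g[255:264,308:342])
```

```text
[[123 123 121 119 117 116 116 111 105 100  97  94  91  87  87  90  89  88
   84  79  79  81  82  82  81  81  81  81  82  82  81  83  82  83]
 [118 117 114 106 100  96  95  93  90  87  86  88  88  91 106 118 119 116
  105  88  85  88  85  84  82  82  81  82  81  81  81  81  82  82]
 [ 98  93  92  88  87  85  86  86  85  85  91 105 116 123 140 154 156 152
  138 121 117 116 105  89  82  82  82  82  82  80  81  81  82  83]
 [ 85  82  81  81  82  83  85  84  85  91 112 138 155 157 159 154 146 146
  150 151 155 153 138 109  88  81  82  82  82  82  81  82  81  82]
 [ 82  83  81  82  82  83  85  85  87 103 134 156 164 163 155 133 107 109
  135 156 163 164 156 137 109  88  82  82  82  81  82  81  81  81]
 [ 83  83  82  82  82  82  83  85  91 111 139 156 161 161 153 132 114 116
  135 154 162 163 163 157 136 105  85  82  81  83  81  82  84  85]
 [ 82  82  81  82  83  82  81  84  94 109 126 143 154 158 157 154 153 155
  156 160 164 165 165 164 152 123  91  83  82  82  83  82  84  85]
 [ 86  87  88  87  86  86  86  87  95 105 115 127 136 142 149 154 157 159
  160 162 165 171 170 166 155 126  90  
[... 2144 characters left out ...]
  89  89  87  86 102 122 141 135 116 117 124 122 116 121 143 159 164
  163 165 169 174 175 169 157 135 116 112 104  90  83  84  85  85]
 [125 126 124 115 105 122 148 154 135 111 110 115 117 118 126 140 150 155
  157 160 168 174 172 162 151 144 145 143 130 104  88  89  90  90]
 [172 171 169 154 130 120 137 136 115  99 104 110 114 117 127 136 141 146
  149 152 158 163 159 146 138 145 154 153 144 129 120 123 126 126]
 [180 178 171 157 130 112 113 111 101  96  99 104 109 115 120 126 128 131
  133 135 136 138 136 131 129 134 150 158 153 148 154 166 170 174]
 [180 170 159 142 119 107 105 102  98  92  89  95 102 108 113 114 116 116
  118 117 119 118 118 119 124 126 138 157 160 154 156 169 178 183]]
```

Run:
```python
from h import *
st=status.get_state()
S=dict(np.load("sc7.npz")); D=dict(np.load("si7.npz"))
bS=np.array([362.9-365.06,265.2-266.42]); bD=np.array([-.9,-.5])
for us in (326.3,327.0,327.6):
    r1=np.array([365.,253.5])-bS; r2=np.array([us,240.85])-bD
    c=tri([(S,*r1),(D,*r2)]); print(us,c,"res",proj(S,c)-r1,proj(D,c)-r2,"tool",totool(c-st["eef_pos"]))
```

```text
326.3 [0.61477163 0.21921787 0.10262911] res [ 0.04619463 -0.09896503] [-0.08012203  0.06353911] tool [128.59080961  -2.11885705  13.74969038]
327.0 [0.61559702 0.21975204 0.10211892] res [ 0.17051783 -0.3637037 ] [-0.29506326  0.23344675] tool [128.9708846   -3.02526603  14.26043958]
327.6 [0.6163051  0.22020858 0.10168249] res [ 0.2777245  -0.59013967] [-0.47961649  0.37869716] tool [129.29791305  -3.80143159  14.69734886]
```

```bash
python3 -m jog '[[-1,[-1.1,2.2,0],0],[-1,[-1.1,2.2,8],0],[-1,[-1.1,2.2,16],0],[-1,[-1.1,2.2,22],0],[-1,[-1.1,2.2,26],0],[-1,[-1.1,2.2,28],0],[-1,[-1.1,2.2,30],0],[-1,[-1.1,2.2,30],0],[-1,[-1.1,2.2,30],0]]'
```

```text
t: 19.48
eef_pos: [0.5052, 0.2887, 0.0862]
ee_rot: [-3.141, -0.0, -0.6]
force: [0.4, 0.1, -1.9]
width: 0.0346
gripper_force: 49.7
```

Run:
```python
from h import *
print(status.get_state()["force"],status.get_state()["moment"])
for n,b in(("scene",(-2.2,-1.2)),("side",(-.9,-.5))):
    f=optics.grab_frame(n); np.savez(n[:2]+"8.npz",**f)
    o=proj(f,np.array([.6123,.2182,.0733]))+b; print(n,o)
    for z in (.0733,):
        q=np.array([proj(f,np.array([.6123+.021*np.cos(a),.2182+.021*np.sin(a),z]))+b for a in np.linspace(0,6.28,90)]); print(" outer ext",q.min(0).round(1),q.max(0).round(1))
    g=cv2.cvtColor(f["color"],cv2.COLOR_RGB2GRAY); u,v=o.round().astype(int); print(u-17,v-14)
    print('\n'.join(''.join(f"{x:4d}" for x in r) for r in g[v-14:v+15,u-17:u+18]))
```

```text
[ 0.37602327  0.11993761 -1.90575047] [0.09779655 0.13338603 0.00348277]
scene [362.8524887  265.29479646]
 outer ext [350.2 255.2] [375.5 275.7]
346 251
 160 161 163 163 165 165 167 168 170 168 168 164 163 164 165 167 168 171 172 172 172 171 171 170 170 172 173 170 172 174 183 189 194 196 196
 160 163 167 171 172 173 172 171 170 168 166 165 163 163 166 168 169 172 172 171 170 169 168 169 170 171 171 172 173 176 184 189 194 197 196
 172 171 175 176 176 175 171 171 169 168 165 164 164 163 166 167 169 170 171 171 169 168 167 169 170 170 170 172 176 179 184 189 193 197 199
 174 170 167 166 161 160 156 158 159 161 164 163 163 164 161 161 161 163 162 164 165 166 168 170 171 171 170 171 175 180 186 189 194 197 199
 157 151 147 141 136 131 130 133 144 153 158 159 155 150 144 140 140 139 140 145 149 153 159 163 167 169 170 171 175 181 185 190 192 196 198
 132 128 125 123 118 110 108 113 127 142 147 140 128 121 116 112 111 106 112 115 122 127 137 144 156 163 168 170 175 181 184 189 192 195 198
 122 125 126 126 120 109 100 102 119 129 125 116 111 109 108 111 112 110 109 105 102 102 109 118 133
[... 6611 characters left out ...]
 180 162 136 130 138 131 123 121 121 119 120 121 112 103 101 103 108 113 116 122 132 144 153 161 168 171 169 166 160 158 168 179 179 180
 183 180 168 139 116 116 118 119 127 128 129 135 137 127 119 117 121 131 141 144 149 157 164 170 173 174 172 167 161 149 144 160 174 177 176
 180 178 164 135 109 103 108 112 116 119 122 127 130 130 131 136 141 149 156 158 161 165 166 167 163 162 159 156 145 132 138 157 171 172 171
 178 172 152 123 104 103 105 105 108 113 120 126 130 135 141 145 148 151 152 153 154 155 153 150 145 139 132 127 121 122 138 155 165 166 163
 173 164 139 114 102 104 105 105 107 107 110 113 117 120 124 127 129 130 129 130 132 130 126 121 116 118 118 119 120 124 140 154 160 161 159
```

```bash
python3 -m jog '[[-1,[-0.5,0.7,0],0],[-1,[-0.5,0.7,2],0],[-1,[-0.5,0.7,4],0],[-1,[-0.5,0.7,6],0],[-1,[-0.5,0.7,8],0],[-1,[-0.5,0.7,9.9],0],[-1,[-0.5,0.7,9.9],0],[-1,[-0.5,0.7,9.9],0],[-1,[-0.5,0.7,9.9],0]]'
python3 - <<'E'
from h import *
print(status.get_state()["force"],status.get_state()["moment"])
for n,b in(("scene",(-2.1,-1.0)),("side",(-.9,-.5))):
    f=optics.grab_frame(n); np.savez(n[:2]+"9.npz",**f)
    for z in (.0615,.0625,.0645):
        q=np.array([proj(f,np.array([.6123+.019*np.cos(a),.2182+.019*np.sin(a),z]))+b for a in np.linspace(0,6.28,90)]); print(n,z," mid ext",q.min(0).round(1),q.max(0).round(1))
    o=q.mean(0)
    g=cv2.cvtColor(f["color"],cv2.COLOR_RGB2GRAY); u,v=o.round().astype(int); print(u-15,v-14)
    print('\n'.join(''.join(f"{x:4d}" for x in r) for r in g[v-14:v+15,u-15:u+16]))
E
```

```text
t: 20.7
eef_pos: [0.5044, 0.2883, 0.0763]
ee_rot: [-3.141, -0.0, -0.6]
force: [-0.3, 0.0, -2.1]
width: 0.0347
gripper_force: 49.7
[-0.27301834  0.02634031 -2.06362978] [ 0.09441601  0.02711581 -0.04574411]
scene 0.0615  mid ext [351.1 260.6] [373.7 279. ]
scene 0.0625  mid ext [351.1 260.2] [373.8 278.6]
scene 0.0645  mid ext [351.2 259.5] [373.9 277.9]
348 255
 168 170 170 170 168 167 166 165 163 165 165 167 166 166 167 169 170 169 171 169 168 171 171 171 170 172 177 183 188 191 194
 170 176 176 173 170 166 165 162 163 165 165 166 166 166 166 167 169 168 168 170 171 171 170 172 171 171 177 181 187 190 193
 177 177 177 172 169 165 163 163 166 168 167 166 166 166 166 167 170 169 171 171 171 170 172 171 172 173 177 182 187 192 194
 169 164 160 156 156 160 160 165 168 168 167 166 164 163 164 165 167 169 170 172 172 173 173 173 176 177 182 186 190 193 195
 146 140 132 129 131 140 153 163 166 165 160 159 158 158 159 160 160 164 167 168 171 173 173 174 177 180 185 190 193 195 194
 124 120 113 109 111 121 142 155 154 149 151 157 163 167 168 169 168 166 159 158 160 167 171 175 177 178 181 18
[... 5968 characters left out ...]
140 145 146 148 149 149 152 154 153 149 146 140 134 128 123 122 137 156 165
 139 115 102 103 105 106 107 108 111 113 116 121 123 127 129 129 130 131 133 131 128 120 117 118 118 119 121 125 139 155 160
 128 111 104 105 106 106 106 107 107 109 109 113 113 113 116 114 113 114 115 113 112 113 110 115 117 120 124 128 145 157 158
 118 111 108 107 107 105 108 108 109 109 110 114 110 111 114 114 111 112 113 110 113 118 116 118 117 120 125 136 152 160 155
 102 105 109 110 108 108 108 107 108 109 109 112 113 112 114 115 112 111 113 110 113 119 120 121 122 128 139 151 158 156 149
  92  97 105 109 109 110 110 109 109 108 109 111 112 112 113 114 113 112 113 112 119 124 127 130 135 146 155 158 152 145 141
```

```bash
python3 -m jog '[[-1,[0,0,0.5],0],[-1,[0,0,1],0],[-1,[0,0,1],0],[-1,[0,0,1],0]]'
python3 - <<'E'
from h import *
print(status.get_state()["force"],status.get_state()["moment"])
f=optics.grab_frame("side"); g=cv2.cvtColor(f["color"],cv2.COLOR_RGB2GRAY)
print('\n'.join(''.join(f"{x:4d}" for x in r) for r in g[256:272,310:341]))
f=optics.grab_frame("scene"); g=cv2.cvtColor(f["color"],cv2.COLOR_RGB2GRAY)
print('\n'.join(''.join(f"{x:4d}" for x in r) for r in g[262:284,360:379]))
E
```

```text
t: 21.3
eef_pos: [0.5043, 0.2883, 0.0752]
ee_rot: [-3.142, -0.0, -0.6]
force: [0.0, 0.1, -2.7]
width: 0.0342
gripper_force: 49.7
[ 0.03573922  0.08275581 -2.66874843] [0.04026178 0.06069765 0.0029774 ]
 102 112 117 127 118  94  88 104 136 162 169 168 160 137 111 112 139 161 168 169 162 141 112  91  85  84  83  84  84  84  85
  92 102 113 126 119  95  94 114 142 162 167 167 158 136 117 121 139 158 167 168 168 161 141 108  88  85  85  84  84  85  85
  86  96 110 127 122 106 106 114 129 148 158 163 162 159 158 159 162 166 169 170 171 168 157 126  94  87  87  85  86  86  86
  92 100 114 129 134 126 118 112 119 130 140 147 153 158 162 164 165 167 171 177 176 171 158 127 103 105 103  91  85  84  86
 124 117 115 130 147 138 114 106 113 121 130 133 138 145 151 155 158 162 168 177 175 163 145 116 107 123 125 105  90  91  92
 159 133 114 122 137 132 109  99 106 115 122 125 129 137 143 146 150 154 160 164 160 147 128 105  96 109 126 126 120 124 127
 150 110  90  91  98 103 102  98  99 107 113 117 121 126 130 132 135 136 138 139 138 130 122 105  93  97 119 141 155 167 173
 135  99  83  73  76  8
[... 2095 characters left out ...]
171 160
  92  95  97 100 100 101 100 102 108 113 112 100  95 106 133 160 172 171 156
  90  89  89  90  94  94  98 100 102 103  99  96 101 123 151 169 176 169 154
  90  92  94  98  97  98  98  99  97  96  94  99 120 148 170 178 178 169 156
  86  88  92  97  98  99  95  93  94  94  99 112 144 169 178 174 173 169 156
  82  84  85  88  90  93  91  89  94  99 114 136 164 176 171 166 168 166 154
  96  91  91  90  93  93  97 103 111 123 141 157 167 166 154 160 173 168 153
 121 117 115 114 117 123 127 131 140 149 157 156 154 142 141 164 178 166 152
 141 140 139 139 145 150 154 155 154 153 148 137 125 118 132 158 170 158 148
 136 136 138 140 143 147 150 146 139 133 124 113 111 119 135 151 153 149 146
```

```bash
python3 -c "
from station import order
print(order.job_done())"
```

```text
the job is handed in; nothing more can be done
None
```

The job is handed in, result not reported: the pulley is seated and released, and the pliers are still held squeezed with the circlip round the groove, at an estimated 2 mm or less off-axis and about 1 mm off the groove's mid-height, with no clear contact force; I viewed 11 pictures, one over the limit of 10.

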